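# Jack up the near side of a model truck and hold it

### The arm

A 6-joint arm with a two-finger parallel gripper is mounted at the origin on a cart in front of the work surface, level with it; the furniture and walls round the work are solid. World frame = base frame: x ahead of the robot, y to its left, z up, the work surface at z = 0. Lengths are in m, angles in rad, forces in N, time in s.
With the tool pointing down it reaches from about 0.35 to 0.775 m from the base axis. Payload 7.3 kg.
Tool frame: the origin (TCP) lies on the centre line of the jaws, within the pads' length; the fingertips stand 17 mm ahead of it and the grasp point (between the pads) lies 2 mm behind it (robot.tcp_to_tips is the distance from the TCP to the fingertips, in m); z points along the fingers, y is the line along which they close (so a half turn about z gives the same grasp; the last joint's range is limited). The gripper opens to 92 mm and grips with 3 to 60 N. Pads are 19 mm wide; open, the fingers measure 130 mm over their backs; the gripper's body (75 mm by 190 mm) begins 47 mm behind the grasp point.
Start: joints at [1.074, 0.342, 1.524, -0, 1.275, -0.146], TCP at [0.18, 0.493, 0.244] pointing down, gripper open.
Joint ranges: [-2.53, 2.53], [-0.77, 2.02], [0.04, 2.7], [-1, 4.14], [0.28, 2.66], [-3.11, 3.11]. Speed limits (rad/s): [2.57, 2.57, 3.14, 3.14, 3.14, 3.14].

### API

Orientations are given as [roll, pitch, yaw] about the fixed x, y, z axes, in that order (R = Rz(yaw) Ry(pitch) Rx(roll)).
In Python, from cell import robot gives the robot as it stands. The module is installed in compiled form; this text tells all that it offers.
- The arm moves only by the tool carry_out, never from a script. Its argument "commands" is a list of rows, each a list of 3 entries, a list of its own where there are three numbers: the shift along the tool's x, y, z in m, then the turn about the tool's z in rad, then the opening, from 0 (shut) to 1 (fully open). In form: [[[dx, dy, dz], yaw, claw], ...]. A call has 1 to 20 rows; each row shifts and turns the commanded pose from where the row before left it, along the tool's axes as they then stand; what a row does not reach is not made up. A row lasts 1/8 s, in which the tool goes at most 62.5 mm and 10.7 degrees, less where a joint would pass 70% of its speed; a pose out of reach is approached as far as the arm can. A call is refused whole if a number of a shift passes 0.0625 or a number of a turn 0.188, either way. A call with a gripper value outside its range is refused whole. The fingers move at their own pace and stop on an object; "newtons" is the grip in N (left out, the last holds). Time passes only in rows, so rows that do not move let the fingers close. It gives the time, the measured TCP pose, the force, the opening and the grip force at its end, in the units of the state.
- robot.observe(): the state, without advancing time (a new reading comes with each control period).
- robot.read_camera(name): name is "scene" or "top" or "wrist"; returns a dict with "pixels" (420x560x3 uint8, red, green, blue), "fx", "fy", "cx", "cy" (pixels), "view" (4x4, takes a point from world to camera coordinates); the wrist camera has in their place "T_tool_cam" (4x4, takes a point from camera to tool coordinates, whose origin is the TCP and whose axes are the flange's). Camera axes: x right, y up, looking along -z (the intrinsics and any distortion apply to the point x, -y, -z); pixel columns grow to the right and rows downward; lengths in m; the calibration is good to about 2 mm. A picture is of the moment at which its call begins: read the wrist's pose just before it. There is no depth.
- robot.hand_in(): hands the job in; it is judged then, once.
Trained networks look in a picture, given as the dict that the camera call returned (one of the last four; its "shot" number tells which), for a name from the list of things; names that differ only in an ending like _2 or _b are one class to them, and where a whole thing is asked for, a point or a joint stands for the part that bears it (a point fixed in the world has none). Each returns a list of dicts, best first, with "p" (0 to 1); they miss things now and then, are a little off and sometimes report something else, mostly with a low value. They report only what shows in the picture. A call takes as long as a camera call.
- robot.find_in(picture, name): "at" ([column, row] in pixels, amid what is visible of it).
- robot.tip_of(picture, name): "at" ([column, row] in pixels: a listed point, or the origin of a listed thing).
The state is a dict: "time": time; "qpos": joint angles; "qvel": joint speeds; "joint_efforts": joint torques, N m; "tool_pos": TCP position; "tool_rot": TCP orientation; "contact_force": force on the tool from outside, world axes, zero at the start; "torque": the same for the moment, N m; "opening": finger opening in m; "grip_force": force on a finger pad.
Only numpy, scipy, OpenCV 4.12 (cv2) and the standard library are available. Lean on these libraries where they do the work, as an engineer would, in place of code of your own. Each camera call takes 0.05 s, during which the arm holds its last target. There are 200 camera calls.

### The job

Of the three round lift pads on the table, take the tallest one that still passes under the truck's marked lift point with the jack handle up, and set it flat in the jack's saddle; leave the other two where they lie. Then slide the jack under the near side of the truck, so that the pad stands centred below the lift boss and the boss will enter its hole, and press the handle all the way down with the fingers, so that both near wheels hang well clear of the table for a wheel change. Finish while holding the handle down, without pushing the truck about, tipping it or touching it at the end, and leave the other things on the table alone.

Things in the scene. Friction and masses are not known exactly. Their poses are not given: they have to be found in the camera images.
- truck: model off-road truck chassis without a shell, 295 long, 170 wide, 134 high, 1.1 kg, loose on four black tyres (84 diameter, 30 wide; they do not turn). Origin: on the table under its middle; y along its length, -x to its near side (towards the robot). Tyre centres at x +-70, y +-100 (116 open between the near tyres, their outer faces at x -85). Chassis middle: up to 105 high at x > -45
- lift_point (a point): marked lift point, near side: tip of a boss (8 diameter, 5 long, pointing down) under a round black ear of 30 diameter with a raised triangle on top, halfway between the near wheels; truck frame (-62, 0, 45). While the truck stands on its wheels the tip is 45 and the ear's flat underside 50 above the table. The boss enters a pad's 14 bore
- wheel_front (a point): lowest point of the near front tyre (truck frame -70, 100, 0); its height is the clearance under that tyre
- wheel_rear (a point): lowest point of the near rear tyre (truck frame -70, -100, 0)
- jack: loose aluminium lever jack, 50 wide, 0.7 kg. Origin: on the table below the saddle's axis; +x points forward, the handle to -x. Two rails (10 high) run from x -175 to +24; it slides on them. Two upright cheeks, 50 over their outer faces (y +-25), 44 high, at x -97 to -53, carry the lever's pivot: grasp the jack across them to lift or slide it
- cheeks (a point): middle between the cheeks, on the lever's pivot: jack frame (-75, 0, 30)
- saddle (a point): centre of the floor of the jack's round dished saddle (38 inside diameter, 45 outside, rim 3.5 above its floor), where a pad stands; it stays level. 25 above the table with the handle up, 52 with it fully down, moving straight up over the jack's origin
- tbar (a point): centre of the handle's T-bar (72 long along jack y, 14 diameter, black). With the handle up it is 188 behind the saddle and 83 above the table, fully down 200 behind and 40 above; it moves on an arc of radius 125 about the pivot (0.44 rad above level when up, 0.08 when down)
- jack_handle (a joint): the jack's lever: 0 = handle up, 0.36 rad = fully down against its stop; grows as the T-bar goes down. A spring and the load push it back up when it is let go; holding it down takes about 6 N on the T-bar
- pad_low: round black rubber lift pad, a ring of 28 outside diameter with a 14 bore, 7 high. Origin: centre of its underside
- pad_mid: the same ring, 15 high. Origin: centre of its underside
- pad_tall: the same ring, 24 high. Origin: centre of its underside
- tape_blue: roll of blue masking tape, 55 diameter, 18 high: leave alone
- cement_jar: square glass jar with green cap, 46x46x78: leave alone
- needle_file: needle file, 12x110x12: leave alone
- marker_pen: marker pen, 12x120x12: leave alone
- cement_tube: metal glue tube, 101x20x12: leave alone

How it is judged:
On the way, in this order (a step that is already met when the one before it is completed fails the run):
1. the middle-height pad stands flat in the jack's saddle, let go (distance between pad_mid and saddle below 0.0065 m and angle between pad_mid's own z axis and vertical below 0.06 rad and contact force between the fingers and pad_mid below 0.05 N), for 0.2 s.
2. the pad is centred under the lift point, with the handle still up (distance between pad_mid and saddle below 0.0065 m and horizontal distance between pad_mid and lift_point below 0.006 m and value of joint jack_handle below 0.06 rad), for 0.2 s.
At the end, for the whole second after the job is handed in: Handle held at least 0.31 rad down by the fingers (over 1.5 N); both near wheels at least 12 mm off the table; truck at rest, over 2 N on the 15 mm pad; the boss at least 2.5 mm inside its hole (centred within 6 mm), the pad in the saddle within 7.5 mm; robot not touching the truck (value of joint jack_handle above 0.31 rad and contact force between the fingers and jack above 1.5 N and height (world z) of each of wheel_front, wheel_rear above 0.012 m and contact force between pad_mid and truck above 2 N and distance between pad_mid and saddle below 0.0075 m and horizontal distance between pad_mid and lift_point below 0.006 m and contact force between each of the arm, the fingers and truck below 0.1 N and linear speed of truck below 0.02 m/s and z of lift_point in the frame of pad_mid below 0.0125 m); the arm keeps its last pose, push and grip.
It fails at once if the truck is pushed more than 30 mm or tipped more than 0.25 rad (distance of truck from where it was at the start of the episode above 0.03 m or angle between truck's own z axis and vertical above 0.25 rad).
It fails at once if another pad is moved more than 30 mm (distance of any of pad_low, pad_tall from where it was at the start of the episode above 0.03 m).
It fails at once if a bystander is moved more than 30 mm (distance of any of tape_blue, cement_jar, needle_file, marker_pen, cement_tube from where it was at the start of the episode above 0.03 m).
It also fails if it takes over 64 s, if anything falls off the work surface, if the arm or the gripper's body presses on something with over 40 N, if the wrist force passes 120 N, or if a joint passes its speed limit or range.

## Working session

There is one attempt and no reset: what is moved stays moved. The work goes in short steps, Python scripts to look and compute and a tool call to move; the robot and the scene stay as the last step left them, time stands still between calls to the robot, and variables do not carry over. Pictures are saved under pics/ and viewed, at most 10 in all, crops included, and the job is handed in when it is done.

Besides the shell and the picture viewer there is one more tool, called after "Emit:" as name([rows], argument=value, ...), one row to a line, values as JSON. carry_out: Moves the arm, as the interface text tells. Its arguments: {"type":"object","properties":{"commands":{"type":"array"},"newtons":{"type":"number"}},"required":["commands"]}

```bash
mkdir -p pics; cat > h.py <<'E'
import numpy as np, cv2
from cell import robot
from scipy.spatial.transform import Rotation as R
def shot(n):
    s=robot.observe(); p=robot.read_camera(n)
    if 'view' in p: V=np.array(p['view']); 
    else:
        T=np.eye(4); T[:3,:3]=R.from_euler('xyz',s['tool_rot']).as_matrix(); T[:3,3]=s['tool_pos']
        V=np.linalg.inv(T@np.array(p['T_tool_cam']))
    p['V']=V; return p
def ray(p,uv):
    C=np.linalg.inv(p['V']); d=np.array([(uv[0]-p['cx'])/p['fx'],-(uv[1]-p['cy'])/p['fy'],-1])
    return C[:3,3],C[:3,:3]@d
def atz(p,uv,z):
    o,d=ray(p,uv); return o+d*(z-o[2])/d[2]
def proj(p,X):
    c=p['V']@np.append(X,1); return np.array([p['cx']+p['fx']*c[0]/-c[2],p['cy']-p['fy']*c[1]/-c[2]])
def tri(ps,uvs):
    A=np.zeros((3,3));b=np.zeros(3);rs=[ray(p,u) for p,u in zip(ps,uvs)]
    for o,d in rs:
        d=d/np.linalg.norm(d);M=np.eye(3)-np.outer(d,d);A+=M;b+=M@o
    X=np.linalg.solve(A,b); return X,[np.linalg.norm(proj(p,X)-u) for p,u in zip(ps,uvs)]
def save(p,n): cv2.imwrite('pics/'+n+'.png',cv2.cvtColor(p['pixels'],cv2.COLOR_RGB2BGR))
E
python3 - <<'E'
from h import *
np.set_printoptions(precision=4,suppress=True)
s=robot.observe();print(s)
a=shot('top');b=shot('scene');save(a,'top');save(b,'scene')
print({k:v for k,v in a.items() if k!='pixels'}.keys())
for n in ['lift_point','wheel_front','wheel_rear','cheeks','saddle','tbar','pad_low','pad_mid','pad_tall','truck','jack','tape_blue','cement_jar','needle_file','marker_pen','cement_tube']:
    ra=robot.tip_of(a,n)[:3];rb=robot.tip_of(b,n)[:3]
    print(n,[(np.round(r['at']),round(r['p'],2)) for r in ra],[(np.round(r['at']),round(r['p'],2)) for r in rb], tri([a,b],[ra[0]['at'],rb[0]['at']]) if ra and rb else '', atz(a,ra[0]['at'],0) if ra else '')
E
```

```text
{'time': 0.0, 'qpos': array([ 1.074 ,  0.3427,  1.525 ,  0.    ,  1.2754, -0.146 ]), 'qvel': array([ 0.0003, -0.0003, -0.    , -0.0025,  0.0016, -0.0009]), 'joint_efforts': array([  0.0012, -43.1244, -24.4222,   0.0717,   0.056 ,  -0.0002]), 'tool_pos': array([0.1802, 0.4927, 0.2431]), 'tool_rot': array([-3.1401, -0.0002,  2.7908]), 'contact_force': array([-0.1242, -0.2102, -0.5943]), 'torque': array([-0.0026, -0.01  ,  0.0281]), 'grip_force': 0.0, 'opening': 0.09199892896176803}
dict_keys(['fx', 'fy', 'cx', 'cy', 'view', 'shot', 'V'])
lift_point [(array([271., 171.]), 0.68)] [(array([245., 211.]), 0.95)] (array([0.6641, 0.0769, 0.039 ]), [np.float64(2.7009396665829906), np.float64(2.5454176648518656)]) [0.6662 0.0738 0.    ]
wheel_front [(array([233., 174.]), 0.59)] [(array([221., 239.]), 0.92), (array([362., 193.]), 0.19)] (array([ 0.6585,  0.1872, -0.0016]), [np.float64(0.8533907840525604), np.float64(0.8650418033467234)]) [0.6562 0.1853 0.    ]
wheel_rear [(array([301., 177.]), 0.96)] []  [ 0.6472 -0.0176  0.    ]
cheeks [(array([195., 202.]), 0.58)] [(array([362., 190.]), 0.97),
[... 2013 characters left out ...]
(3.1565783184762313), np.float64(3.3835775110321853)]) [0.7139 0.383  0.    ]
needle_file [(array([423., 224.]), 0.46)] [(array([371., 188.]), 0.57), (array([343., 190.]), 0.51)] (array([ 0.5079, -0.3756, -0.0117]), [np.float64(0.8068822381300874), np.float64(0.6651281197717962)]) [ 0.5091 -0.3702  0.    ]
marker_pen [(array([165., 244.]), 0.73)] [(array([269., 314.]), 0.74)] (array([0.4016, 0.3459, 0.0027]), [np.float64(20.3177474669197), np.float64(24.871664556440432)]) [0.4499 0.3825 0.    ]
cement_tube [(array([415., 188.]), 0.72)] [(array([345., 176.]), 0.63)] (array([ 0.6082, -0.3513,  0.013 ]), [np.float64(2.3272507587171516), np.float64(1.8701007044067932)]) [ 0.6158 -0.3517  0.    ]
```

```bash
python3 - <<'E'
import cv2
a=cv2.imread('pics/top.png')[130:300,120:450]; cv2.imwrite('pics/topc.png',cv2.resize(a,(792,408),interpolation=cv2.INTER_CUBIC))
a=cv2.imread('pics/scene.png')[150:370,140:440]; cv2.imwrite('pics/scenec.png',cv2.resize(a,(780,572),interpolation=cv2.INTER_CUBIC))
E
```

```text
(no output)
```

View pics/topc.png

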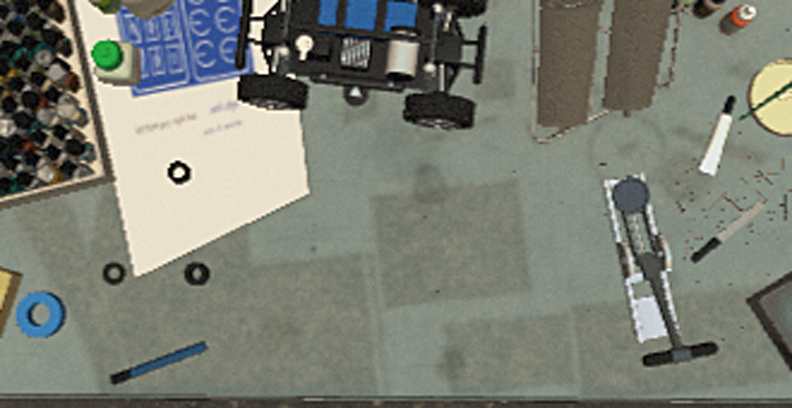

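View pics/scenec.png

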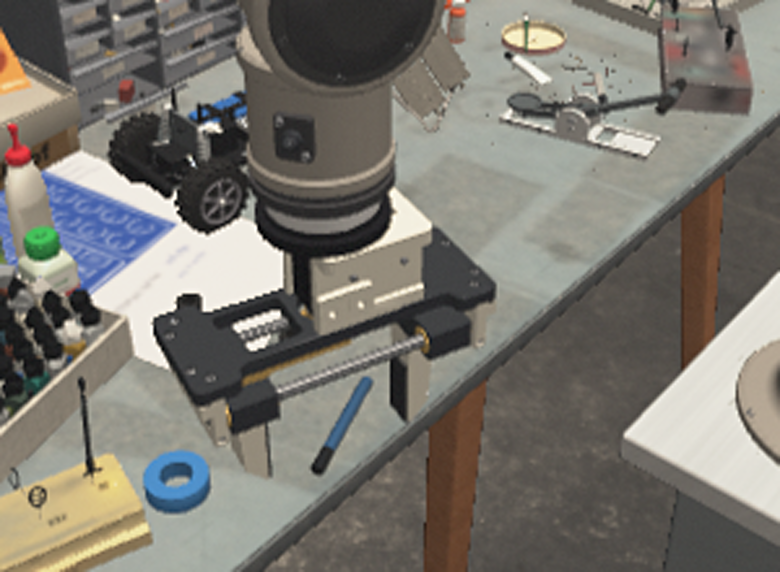

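The top view shows the three pads at about (195,202), (167,244) and (202,244) px. The jack saddle is at (383,212), the T-bar at (403,277) and the lift ear at (268,169). In the scene view the arm hides the pads, so I'll use the wrist camera for them.

```bash
python3 - <<'E'
from h import *
np.set_printoptions(precision=4,suppress=True)
p=shot('wrist');print(p['T_tool_cam'],p['fx'],p['cx'],p['cy'])
a=shot('top');print(a['V'],a['fx'])
for n,uv,z in [('A',(194.6,201.7),.01),('B',(167.5,243.8),.01),('C',(202,243.8),.01),('saddle',(383,211.7),.027),('tbar',(403.3,277),.083),('ear',(268,169),.053)]:
    print(n,atz(a,uv,z))
E
```

```text
[[ 0.0004  0.9604  0.2786  0.0759]
 [ 1.     -0.0005  0.0004  0.0006]
 [ 0.0005  0.2786 -0.9604 -0.1409]
 [ 0.      0.      0.      1.    ]] 341.3544119620548 281.8402988071835 211.67297869246266
[[ 0.004  -0.9998 -0.0205  0.0397]
 [ 0.9961  0.0022  0.0883 -0.5317]
 [-0.0883 -0.0208  0.9959 -1.0913]
 [ 0.      0.      0.      1.    ]] 387.7977401801071
A [0.5725 0.2959 0.01  ]
B [0.4489 0.3722 0.01  ]
C [0.4493 0.2713 0.01  ]
saddle [ 0.5424 -0.2495  0.027 ]
tbar [ 0.3619 -0.2865  0.083 ]
ear [0.6607 0.0786 0.053 ]
```

Emit:
carry_out([
  [[-0.04,-0.0075,0],0,1],
  [[-0.04,-0.0075,0],0,1],
  [[-0.04,-0.0075,0],0,1],
  [[-0.04,-0.0075,0],0,1],
  [[-0.04,-0.0075,0],0,1],
  [[-0.04,-0.0075,0],0,1],
  [[0,0,0],0,1],
  [[0,0,0],0,1],
])

```text
time: 2.8
tool_pos: [0.39, 0.3684, 0.2436]
tool_rot: [-3.141, -0.001, 2.79]
contact_force: [-0.0, 0.3, -0.0]
opening: 0.0918
grip_force: 0.0
```

```bash
cat > look.py <<'E'
from h import *
import sys
np.set_printoptions(precision=4,suppress=True)
p=shot('wrist');save(p,sys.argv[1]);np.savez('pics/'+sys.argv[1],V=p['V'],**{k:p[k] for k in('fx','fy','cx','cy','pixels')})
print(robot.observe()['time'])
for n in sys.argv[2:]:
    print(n,[(np.round(r['at'],1),round(r['p'],2),atz(p,r['at'],0.0)[:2]) for r in robot.tip_of(p,n)[:4]],[(np.round(r['at'],1),round(r['p'],2)) for r in robot.find_in(p,n)[:3]])
E
python3 look.py w1 pad_low pad_mid pad_tall
```

```text
2.85
pad_low [(array([304. , 223.3]), 0.78, array([0.4459, 0.3763]))] [(array([302.7, 219.8]), 0.85)]
pad_mid [(array([281.1, 328.6]), 0.58, array([0.5719, 0.3013]))] [(array([279.5, 332. ]), 0.57)]
pad_tall [(array([224.5, 253.1]), 0.66, array([0.4487, 0.2731]))] [(array([222.6, 258.3]), 0.88)]
```

View pics/w1.png

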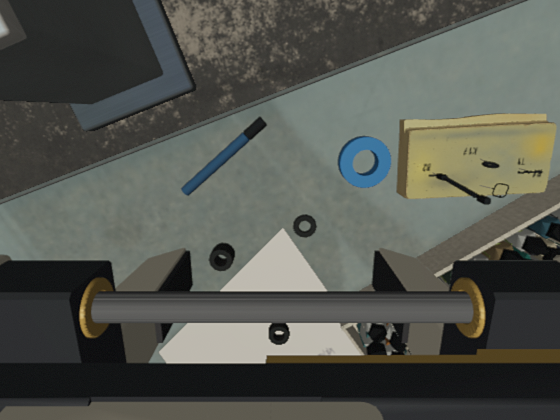

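Low pad at px (304,225), tall at (222,257), middle at (279,333), which agrees with the networks. Next, a second view of the middle pad.

Emit:
carry_out([
  [[-0.04,0,0],0,1],
  [[-0.04,0,0],0,1],
  [[-0.04,0,0],0,1],
  [[-0.04,0,0.01],0,1],
  [[-0.04,0,0.01],0,1],
  [[-0.024,0,0.02],0,1],
  [[0,0,0],-0.117,0.6],
  [[0,0,0],-0.117,0.6],
  [[0,0,0],-0.117,0.6],
  [[0,0,0],0,0.6],
])

```text
time: 4.4
tool_pos: [0.6005, 0.2916, 0.2036]
tool_rot: [3.142, -0.0, 3.141]
contact_force: [-0.4, 0.2, 0.0]
opening: 0.0573
grip_force: 0.0
```

```bash
python3 look.py w2 pad_mid wheel_front lift_point; python3 - <<'E'
from h import *
s=robot.observe();print(s['tool_pos'],s['tool_rot'])
E
```

```text
4.45
pad_mid [(array([290.1, 161.2]), 0.67, array([0.5717, 0.3007]))] [(array([291.6, 165. ]), 0.94)]
wheel_front [(array([179.5, 243.3]), 0.91, array([0.6602, 0.1818]))] [(array([132.6, 252.6]), 0.58)]
lift_point [(array([ 58.1, 261.6]), 0.79, array([0.6817, 0.0468]))] [(array([133. , 253.8]), 0.85)]
[0.60066597 0.29135367 0.20376447] [3.14150416e+00 7.77787239e-05 3.14111068e+00]
```

View pics/w2.png

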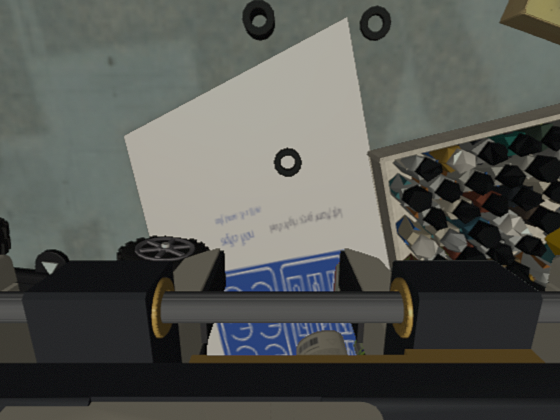

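The middle pad shows clearly at (288,162) px on white paper. I'll segment it there and triangulate.

```bash
python3 - <<'E'
from h import *
np.set_printoptions(precision=4,suppress=True)
Q=[];U=[]
for f,c in (('w1',(279,333)),('w2',(288,162))):
    z=np.load(f'pics/{f}.npz');p={k:z[k] for k in z.files};g=cv2.cvtColor(p['pixels'],cv2.COLOR_RGB2GRAY)
    x,y=c;w=22; m=(g[y-w:y+w,x-w:x+w]<110).astype(np.uint8)
    cs,_=cv2.findContours(m,cv2.RETR_EXTERNAL,cv2.CHAIN_APPROX_NONE);k=max(cs,key=cv2.contourArea)
    b=cv2.boundingRect(k);u=cv2.moments(cv2.convexHull(k));u=np.array([u['m10']/u['m00']+x-w,u['m01']/u['m00']+y-w])
    print(f,b,u,atz(p,u,.0075));Q.append(p);U.append(u)
print(tri(Q,U))
E
```

```text
w1 (0, 0, 44, 34) [278.5341 324.3508] [0.56   0.3022 0.0075]
w2 (8, 8, 28, 29) [287.5063 161.9214] [0.5714 0.2979 0.0075]
(array([ 0.574 ,  0.2976, -0.0138]), [np.float64(0.5805912645830519), np.float64(0.7444557872953207)])
```

Emit:
carry_out([
  [[0.029,0.0065,0.03],0,0.6],
  [[0,0,0.04],0,0.6],
  [[0,0,0.04],0,0.6],
  [[0,0,0.04],0,0.6],
  [[0,0,0.02],0,0.6],
  [[0,0,0.01],0,0.6],
  [[0,0,0],0,0.6],
  [[0,0,0],0,0.15],
  [[0,0,0],0,0.15],
  [[0,0,0],0,0.15],
  [[0,0,0],0,0.15],
  [[0,0,0],0,0.15],
], newtons=10)

```text
time: 6.25
tool_pos: [0.572, 0.2979, 0.0243]
tool_rot: [3.141, 0.001, -3.141]
contact_force: [-0.6, -1.1, 4.2]
opening: 0.0273
grip_force: 10.0
```

Emit:
carry_out([
  [[0,0,-0.03],0,0.15],
  [[0,0,-0.05],0,0.15],
  [[0,0,-0.05],0,0.15],
  [[0,-0.02,-0.05],0,0.15],
  [[0,-0.048,0],0,0.15],
  [[0,-0.048,0],0,0.15],
  [[0,-0.048,0],0,0.15],
  [[0,-0.048,0],0,0.15],
  [[0,-0.048,0],0,0.15],
  [[0,-0.048,0],0,0.15],
  [[0,-0.048,0],0,0.15],
  [[0,-0.048,0],0,0.15],
  [[0,-0.048,0],0,0.15],
  [[-0.01,-0.048,0],0,0.15],
  [[-0.01,-0.048,0],0,0.15],
  [[-0.01,0,0],-0.1,0.15],
  [[0,0,0],-0.1,0.15],
  [[0,0,0],0,0.15],
  [[0,0,0],0,0.15],
])

```text
time: 8.62
tool_pos: [0.6017, -0.25, 0.2035]
tool_rot: [3.141, -0.0, -2.943]
contact_force: [-0.2, -0.2, -0.1]
opening: 0.0275
grip_force: 10.0
```

```bash
python3 look.py w3 saddle cheeks tbar lift_point wheel_rear; python3 - <<'E'
from h import *
s=robot.observe();print(s['tool_pos'],s['tool_rot'],s['opening'])
z=np.load('pics/w3.npz');p={k:z[k] for k in z.files}
t=shot('top')
for n,h in (('saddle',.025),('cheeks',.03),('tbar',.083),('lift_point',.045),('wheel_rear',0)):
    q=shot('wrist')
    r=robot.tip_of(q,n);r2=robot.tip_of(t,n)
    print(n,[atz(q,x['at'],h) for x in r[:1]],[atz(t,x['at'],h) for x in r2[:1]],tri([q,t],[r[0]['at'],r2[0]['at']]) if r and r2 else '')
    t=shot('top')
E
```

```text
8.675
saddle [(array([294.3, 135.6]), 0.67, array([ 0.5462, -0.2476])), (array([295.2, 130. ]), 0.55, array([ 0.5408, -0.2479])), (array([481.4, 263.8]), 0.28, array([ 0.6405, -0.0173]))] [(array([293.1, 130.5]), 0.8)]
cheeks [(array([298. ,  41.8]), 0.95, array([ 0.4631, -0.2618]))] [(array([496.3, 289.7]), 0.72), (array([293.7,  72.6]), 0.44)]
tbar [] [(array([296.3, 107.8]), 0.62)]
lift_point [] [(array([498.5, 293.6]), 0.79)]
wheel_rear [(array([480.9, 263.2]), 0.92, array([ 0.6399, -0.0181])), (array([177.3,  59.8]), 0.33, array([ 0.5002, -0.3687]))] [(array([498.8, 290.2]), 0.81)]
[ 0.60179613 -0.25014657  0.20373986] [ 3.14156498e+00  1.28462183e-04 -2.94148326e+00] 0.02720662777933533
saddle [array([ 0.54167016, -0.24895727,  0.025     ])] [] 
cheeks [array([ 0.46955768, -0.26359989,  0.03      ])] [] 
tbar [] [] 
lift_point [] [array([0.66096365, 0.08128305, 0.045     ])] 
wheel_rear [array([ 0.64028796, -0.01784553,  0.        ])] [array([ 0.64542114, -0.01792206,  0.        ])] (array([ 0.64306072, -0.01747943, -0.00067568]), [np.float64(2.259139585906046), np.float64(0.8438861449129984)])
```

View pics/w3.png

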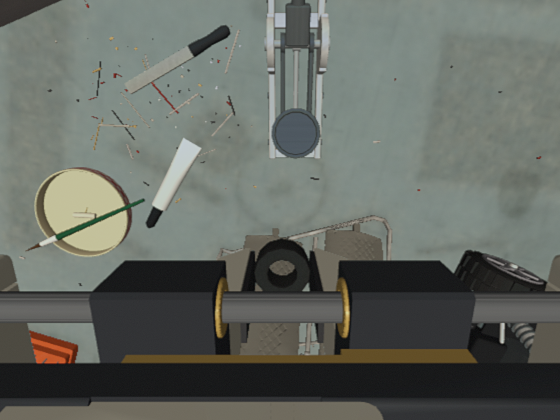

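The held pad shows at (282,263) and the saddle at (296,133), with the jack lined up with the tool's x axis. I'll refine both by ellipse fit.

```bash
python3 - <<'E'
from h import *
np.set_printoptions(precision=4,suppress=True)
z=np.load('pics/w3.npz');p={k:z[k] for k in z.files};im=p['pixels'];g=cv2.cvtColor(im,cv2.COLOR_RGB2GRAY)
x,y,w=296,133,34
print(im[133,262:332:4].tolist())
h=cv2.HoughCircles(cv2.GaussianBlur(g[y-w:y+w,x-w:x+w],(3,3),0),cv2.HOUGH_GRADIENT,1,30,param1=80,param2=10,minRadius=18,maxRadius=28);
for c in h[0][:2]: u=c[:2]+[x-w,y-w];print('saddle',u,c[2],atz(p,u,.0285))
x,y,w=282,265,36
h=cv2.HoughCircles(cv2.GaussianBlur(g[y-w:y+w,x-w:x+w],(3,3),0),cv2.HOUGH_GRADIENT,1,30,param1=80,param2=10,minRadius=8,maxRadius=32);
s=robot.observe()
for c in h[0][:3]:
    u=c[:2]+[x-w,y-w];X=atz(p,u,s['tool_pos'][2]-.009)
    print('pad',u,c[2],X,R.from_euler('xyz',s['tool_rot']).inv().apply(X-s['tool_pos']))
c=im[90:330,220:380]; cv2.imwrite('pics/c3.png',cv2.cvtColor(cv2.resize(c,(400,600),interpolation=cv2.INTER_CUBIC),cv2.COLOR_RGB2BGR))
E
```

```text
[[131, 140, 132], [129, 139, 131], [178, 184, 182], [72, 79, 80], [79, 89, 96], [77, 88, 95], [78, 88, 96], [79, 88, 96], [78, 88, 96], [78, 88, 96], [78, 88, 96], [78, 88, 96], [78, 87, 95], [79, 88, 97], [76, 87, 91], [128, 140, 133], [126, 137, 131], [127, 138, 132]]
saddle [294.5 132.5] 25.2 [ 0.542  -0.2494  0.0285]
pad [281.5 266.5] 27.9 [ 0.5968 -0.2503  0.1947] [0.0049 0.0008 0.009 ]
```

View pics/c3.png

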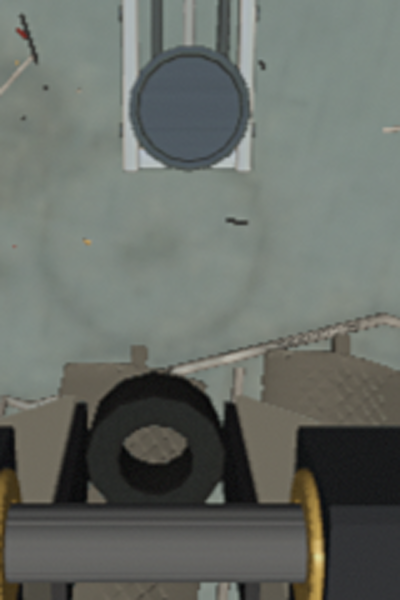

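Emit:
carry_out([
  [[0.0283,0.0067,0],0,0.15],
  [[0.0283,0.0067,0.03],0,0.15],
  [[0,0,0.04],0,0.15],
  [[0,0,0.04],0,0.15],
  [[0,0,0.025],0,0.15],
  [[0,0,0.01],0,0.15],
  [[0,0,0.0085],0,0.15],
  [[0,0,0],0,0.15],
  [[0,0,0],0,0.15],
])

```text
time: 11.35
tool_pos: [0.5442, -0.2486, 0.0511]
tool_rot: [-3.141, 0.001, -2.941]
contact_force: [-0.2, -0.6, -0.3]
opening: 0.0269
grip_force: 10.0
```

Emit:
carry_out([
  [[0.001,0.0005,0.0015],0,0.15],
  [[0,0,0],0,0.15],
  [[0,0,0],0,0.4],
  [[0,0,0],0,0.6],
  [[0,0,0],0,0.6],
  [[0,0,0],0,0.6],
  [[0,0,-0.02],0,0.6],
  [[0,0,-0.05],0,0.7],
  [[-0.025,0,-0.05],0,0.8],
  [[-0.025,0,-0.03],0,1],
  [[0,0,0],0,1],
])

```text
time: 12.72
tool_pos: [0.5938, -0.2381, 0.2014]
tool_rot: [-3.138, 0.005, -2.94]
contact_force: [-0.1, 0.1, -1.1]
opening: 0.0886
grip_force: 0.0
```

```bash
python3 look.py w4 pad_mid saddle cheeks jack wheel_rear; python3 - <<'E'
import cv2
im=cv2.imread('pics/w4.png'); cv2.imwrite('pics/c4.png',cv2.resize(im[0:240,200:360],(400,600),interpolation=cv2.INTER_CUBIC))
E
```

```text
12.775
pad_mid [(array([286.7, 137.4]), 0.65, array([ 0.5426, -0.2436]))] [(array([287.5, 146.3]), 0.75), (array([283.5, 133.7]), 0.25)]
saddle [(array([282.8, 138.7]), 0.72, array([ 0.5446, -0.2471]))] [(array([281.6, 135.6]), 0.76)]
cheeks [(array([281.1,  47.2]), 0.9, array([ 0.4645, -0.2652]))] [(array([281.1,  64.6]), 0.72)]
jack [(array([281.6, 142.2]), 0.84, array([ 0.5481, -0.2476]))] [(array([285.6,  65.3]), 0.91)]
wheel_rear [(array([471.8, 269.8]), 0.43, array([ 0.6411, -0.0155]))] [(array([459.6, 257.5]), 0.51)]
```

View pics/c4.png

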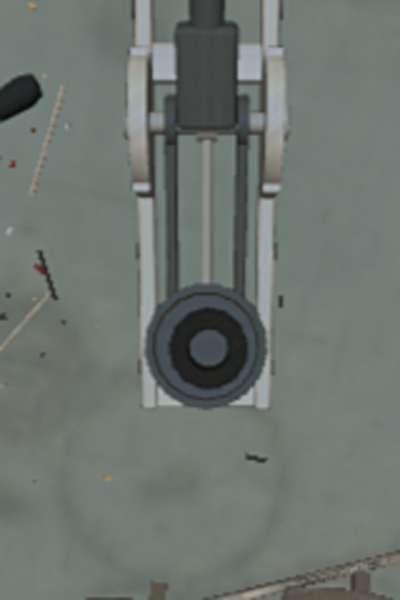

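The pad sits centred in the saddle, at (283,139) px. Before gripping the jack, I'll measure the lift point from above.

Emit:
carry_out([
  [[0,0,-0.03],0,1],
  [[0,0.02,-0.03],0,1],
  [[-0.02,0.035,0],0,1],
  [[-0.02,0.035,0],0,1],
  [[-0.02,0.035,0],0,1],
  [[-0.02,0.035,0],0,1],
  [[-0.02,0.035,0],0,1],
  [[-0.02,0.035,0],0,1],
  [[-0.02,0.035,0],0.1,1],
  [[0,0,0],0.1,1],
  [[0,0,0],0,1],
  [[0,0,0],0,1],
])

```text
time: 14.78
tool_pos: [0.676, 0.049, 0.2587]
tool_rot: [-3.142, -0.0, -3.14]
contact_force: [0.7, 0.4, 0.6]
opening: 0.0921
grip_force: 0.0
```

```bash
python3 look.py w5 lift_point wheel_front wheel_rear; python3 -c "
from h import *
s=robot.observe();print(s['tool_pos'],s['tool_rot'])"
```

```text
14.825
lift_point [(array([311.7, 173.7]), 0.74, array([0.6694, 0.0849])), (array([548.1, 202.8]), 0.21, array([0.7044, 0.3719]))] [(array([295.3, 220.1]), 0.64), (array([ 2.8, 58.8]), 0.25)]
wheel_front [(array([392.6, 170. ]), 0.77, array([0.6648, 0.1801]))] [(array([296.6, 218.8]), 0.95), (array([ 3.5, 57.3]), 0.46)]
wheel_rear [(array([223.5, 149.3]), 0.86, array([ 0.6411, -0.0179]))] [(array([295.7, 218.4]), 0.62)]
[0.67606711 0.04922102 0.25881426] [ 3.14150235e+00  1.51431214e-04 -3.14147176e+00]
```

View pics/w5.png

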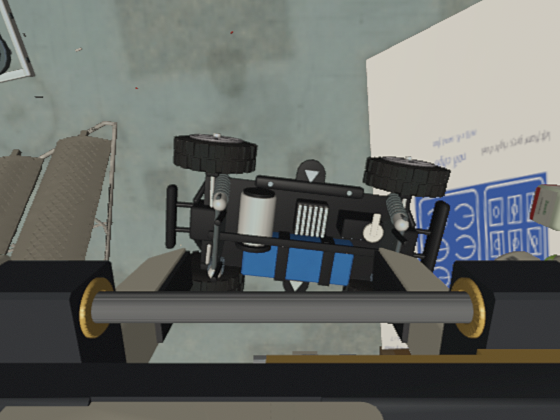

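The ear with its triangle shows at (311.5,174) px, and the tyre line gives a truck yaw of about -0.12.

```bash
python3 - <<'E'
from h import *
np.set_printoptions(precision=4,suppress=True)
z=np.load('pics/w5.npz');p={k:z[k] for k in z.files}
for u in ((311.5,174),(311.7,173.7)):
  for h in (.045,.05,.055): print(u,h,atz(p,u,h))
wf=atz(p,(392.6,170),0);wr=atz(p,(223.5,149.3),0);print(wf,wr,(wf+wr)/2)
z=np.load('pics/w4.npz');p={k:z[k] for k in z.files}
print('pad top',atz(p,(283.2,138.8),.04),atz(p,(282.4,138),.0285),'cheeks',atz(p,(281.1,47.2),.03))
a=cv2.imread('pics/w5.png')[130:230,250:370]; cv2.imwrite('pics/c5.png',cv2.resize(a,(720,600),interpolation=cv2.INTER_CUBIC))
E
```

```text
(311.5, 174) 0.045 [0.6619 0.0808 0.045 ]
(311.5, 174) 0.05 [0.6611 0.0803 0.05  ]
(311.5, 174) 0.055 [0.6602 0.0799 0.055 ]
(311.7, 173.7) 0.045 [0.6616 0.081  0.045 ]
(311.7, 173.7) 0.05 [0.6608 0.0805 0.05  ]
(311.7, 173.7) 0.055 [0.6599 0.0801 0.055 ]
[0.6648 0.1801 0.    ] [ 0.6411 -0.0179  0.    ] [0.653  0.0811 0.    ]
pad top [ 0.5416 -0.2473  0.04  ] [ 0.5419 -0.248   0.0285] cheeks [ 0.4693 -0.264   0.03  ]
```

View pics/c5.png

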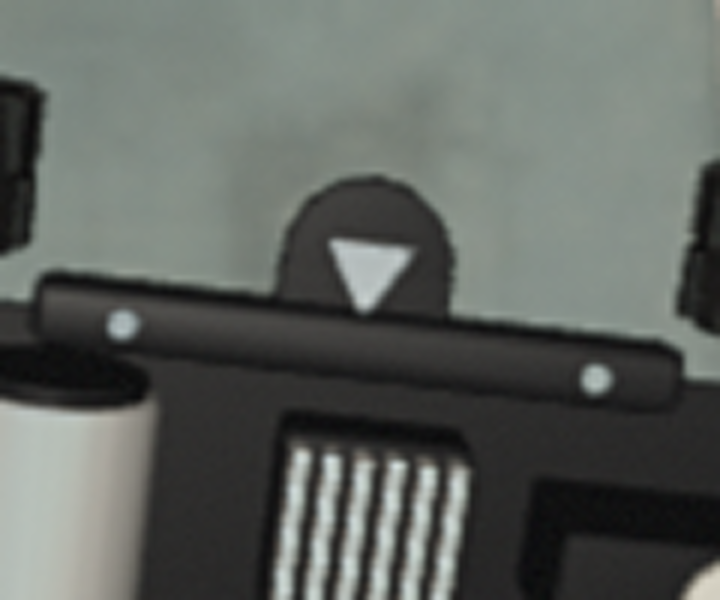

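Emit:
carry_out([
  [[0.026,-0.039,0],0,1],
  [[0.026,-0.039,0],0,1],
  [[0.026,-0.039,0],0,1],
  [[0.026,-0.039,0],0,1],
  [[0.026,-0.039,0],0,1],
  [[0.026,-0.039,0],0,1],
  [[0.026,-0.039,0],0,1],
  [[0.025,-0.04,0],-0.1,1],
  [[0,0,0],-0.1,1],
  [[0,0,0.04],0,1],
  [[0,0,0.04],0,1],
  [[0,0,0.04],0,1],
  [[0,0,0],0,1],
  [[0,0,0],0,1],
])

```text
time: 16.88
tool_pos: [0.4699, -0.2641, 0.1402]
tool_rot: [-3.14, 0.001, -2.941]
contact_force: [0.3, 0.1, -0.1]
opening: 0.092
grip_force: 0.0
```

```bash
python3 look.py w6 cheeks saddle tbar; python3 -c "
from h import *
s=robot.observe();print(s['tool_pos'],s['tool_rot'])"
```

```text
16.925
cheeks [(array([282.2, 215.1]), 0.94, array([ 0.4788, -0.2614]))] [(array([283.5, 120.2]), 0.7)]
saddle [(array([280.9, 296.7]), 0.74, array([ 0.5563, -0.2468]))] [(array([282.4, 280.5]), 0.61)]
tbar [(array([281.3,  41.5]), 0.75, array([ 0.3459, -0.2892]))] [(array([283.3,  53.9]), 0.73)]
[ 0.46943574 -0.26371332  0.13946189] [-3.14061159e+00  9.99774609e-04 -2.94132782e+00]
```

Emit:
carry_out([
  [[0,0,0.04],0,1],
  [[0,0,0.04],0,1],
  [[0,0,0.018],0,1],
  [[0,0,0.01],0,1],
  [[0,0,0],0,0.7],
  [[0,0,0],0,0.4],
  [[0,0,0],0,0.4],
  [[0,0,0],0,0.4],
  [[0,0,0],0,0.4],
], newtons=35)

```text
time: 18.35
tool_pos: [0.4693, -0.2637, 0.0311]
tool_rot: [-3.141, 0.001, -2.941]
contact_force: [-0.9, -0.1, -0.1]
opening: 0.0497
grip_force: 35.0
```

Emit:
carry_out([
  [[-0.002,0.01,0],0,0.4],
  [[-0.004,0.02,0],0,0.4],
  [[-0.006,0.03,0],0,0.4],
  [[-0.006,0.03,0],0,0.4],
  [[-0.006,0.03,0],0,0.4],
  [[-0.006,0.03,0],0,0.4],
  [[-0.006,0.03,0],0,0.4],
  [[-0.006,0.03,0],0,0.4],
  [[-0.006,0.03,0],0,0.4],
  [[-0.006,0.03,0],0,0.4],
  [[-0.006,0.03,0],0,0.4],
  [[-0.006,0.03,0],0,0.4],
  [[-0.004,0.02,0],0,0.4],
  [[-0.001,0.01,0],0.04,0.4],
  [[0,0,0],0.08,0.4],
  [[0,0,0],0.08,0.4],
  [[0,0,0],0.08,0.4],
  [[0,0,0],0.04,0.4],
  [[0,0,0],0,0.4],
  [[0,0,0],0,0.4],
])

```text
time: 20.85
tool_pos: [0.467, 0.1041, 0.0311]
tool_rot: [3.141, 0.0, 3.022]
contact_force: [0.1, 2.2, 5.8]
opening: 0.0496
grip_force: 35.0
```

```bash
python3 look.py w7 cheeks tbar; python3 - <<'E'
from h import *
np.set_printoptions(precision=4,suppress=True)
s=robot.observe();print(s['tool_pos'],s['tool_rot'],s['opening'])
t=shot('top');save(t,'top2')
for n,h in (('saddle',.025),('pad_mid',.04),('lift_point',.05),('cheeks',.03)):
    print(n,[(x['at'],x['p'],atz(t,x['at'],h)) for x in robot.tip_of(t,n)[:2]])
yaw=s['tool_rot'][2];d=np.array([.6606,.0803])-.075*np.array([-np.cos(yaw),-np.sin(yaw)])-s['tool_pos'][:2]
print('tool delta',d@[np.cos(yaw),np.sin(yaw)],d@[np.sin(yaw),-np.cos(yaw)])
E
```

```text
20.9
cheeks [(array([282.7, 285.7]), 0.65, array([0.4843, 0.1032]))] [(array([283.4, 158.7]), 0.87), (array([282.3, 154.5]), 0.22)]
tbar [] [(array([282.5, 154. ]), 0.84)]
[0.467 0.104 0.031] [3.1406 0.0002 3.0218] 0.04935892469020618
saddle [([261.5, 209.1], 0.44, array([0.5494, 0.098 , 0.025 ])), ([262.3, 209.7], 0.36, array([0.5477, 0.0957, 0.025 ]))]
pad_mid [([261.4, 207.2], 0.48, array([0.5533, 0.0973, 0.04  ]))]
lift_point [([270.2, 170.6], 0.61, array([0.6567, 0.0724, 0.05  ])), ([170.0, 154.6], 0.29, array([0.7033, 0.3601, 0.05  ]))]
cheeks [([270.7, 151.6], 0.46, array([0.7168, 0.0724, 0.03  ]))]
tool delta -0.1200217513725689 -0.0004331594375595937
```

Emit:
carry_out([
  [[-0.01,0,0],0,0.4],
  [[-0.02,0,0],0,0.4],
  [[-0.02,0,0],0,0.4],
  [[-0.02,0,0],0,0.4],
  [[-0.015,0,0],0,0.4],
  [[-0.01,0,0],0,0.4],
  [[-0.01,0,0],0,0.4],
  [[-0.01,0,0],0,0.4],
  [[-0.005,0,0],0,0.4],
  [[0,0,0],0,0.4],
  [[0,0,0],0,0.4],
  [[0,0,0],0,0.4],
])

```text
time: 22.85
tool_pos: [0.5837, 0.0895, 0.0309]
tool_rot: [-3.141, -0.005, 3.023]
contact_force: [-7.3, 0.2, 11.5]
opening: 0.0495
grip_force: 35.0
```

Emit:
carry_out([
  [[-0.0015,0,-0.001],0,0.4],
  [[-0.001,0,0],0,0.4],
  [[0,0,0],0,0.4],
  [[0,0,0],0,0.4],
])

```text
time: 23.35
tool_pos: [0.5884, 0.0887, 0.0311]
tool_rot: [-3.142, -0.001, 3.022]
contact_force: [-1.8, -0.1, -2.9]
opening: 0.0498
grip_force: 35.0
```

Emit:
carry_out([
  [[0.002,0,0],0,0.4],
  [[0,0,0],0,0.4],
  [[0,0,0],0,0.4],
])

```text
time: 23.72
tool_pos: [0.587, 0.089, 0.0316]
tool_rot: [3.141, 0.0, 3.022]
contact_force: [0.8, -0.2, -6.2]
opening: 0.0498
grip_force: 35.0
```

Emit:
carry_out([
  [[0,0,0],0,0.6],
  [[0,0,0],0,0.85],
  [[0,0,0],0,0.85],
  [[0,0,-0.02],0,0.85],
  [[0,0,-0.04],0,0.85],
  [[0,0,-0.05],0,0.85],
  [[0,0,-0.05],0,0.85],
  [[0,0,-0.05],0,0.85],
  [[-0.03,0,-0.02],0,0.85],
  [[-0.03,0,0],0,0.85],
  [[-0.02,0,0],0,0.85],
  [[0,0,0],0,0.85],
  [[0,0,0],0,0.85],
])

```text
time: 25.35
tool_pos: [0.6656, 0.0796, 0.2616]
tool_rot: [3.142, -0.001, 3.022]
contact_force: [-0.2, -0.3, -0.0]
opening: 0.0781
grip_force: 0.0
```

```bash
python3 look.py w8 lift_point saddle wheel_front wheel_rear cheeks tbar; python3 - <<'E'
from h import *
s=robot.observe();print(s['tool_pos'],s['tool_rot'])
z=np.load('pics/w8.npz');p={k:z[k] for k in z.files}
u=proj(p,[.6606,.0803,.05]);print('expect',u)
x,y=np.round(u).astype(int)
a=cv2.imread('pics/w8.png')[max(0,y-70):y+40,x-66:x+66]; print(x-66,max(0,y-70));cv2.imwrite('pics/c8.png',cv2.resize(a,None,fx=5,fy=5,interpolation=cv2.INTER_CUBIC))
E
```

```text
25.4
lift_point [(array([280.9, 181.5]), 0.67, array([0.6686, 0.0787]))] [(array([283.4, 223.4]), 0.63)]
saddle [(array([283.6, 179.4]), 0.86, array([0.6665, 0.0823])), (array([365.6, 164. ]), 0.36, array([0.6597, 0.1805]))] [(array([286.1, 163.7]), 0.65)]
wheel_front [(array([365.9, 165.5]), 0.67, array([0.6615, 0.1808]))] [(array([283.8, 220. ]), 0.95)]
wheel_rear [(array([198.9, 168. ]), 0.63, array([ 0.641 , -0.0157]))] [(array([281.6, 222.7]), 0.85)]
cheeks [(array([283.5, 109.3]), 0.98, array([0.5868, 0.0916]))] [(array([281.2,  82.4]), 0.93)]
tbar [] [(array([283.6,  92.4]), 0.88)]
[0.66617758 0.07941557 0.2617037 ] [ 3.14153472e+00 -2.03306737e-06  3.02179588e+00]
expect [281.32274917 183.02199804]
215 113
```

View pics/c8.png

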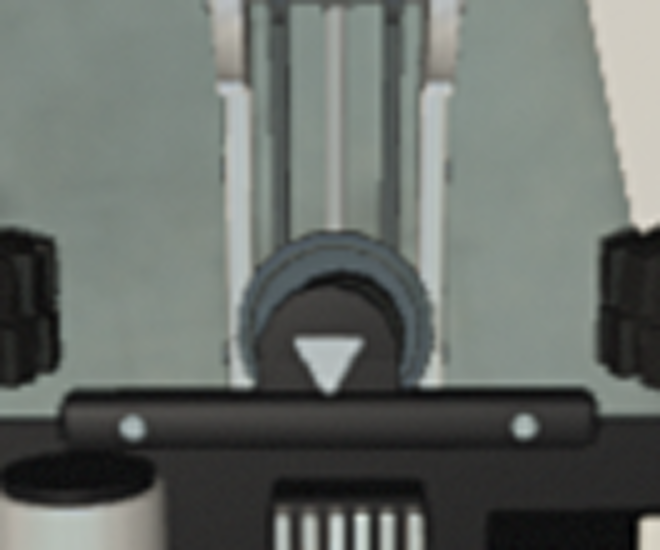

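```bash
python3 - <<'E'
from h import *
np.set_printoptions(precision=4,suppress=True)
z=np.load('pics/w8.npz');p={k:z[k] for k in z.files}
print(atz(p,(281,183.6),.054),atz(p,(282.4,178.6),.0285),atz(p,(283,180),.04))
# fit: ear circle & saddle circle edges predicted
for n,X,r in (('ear',atz(p,(281,183.6),.054),.015),('sad',atz(p,(282.4,178.6),.0285),.0225),('pad',atz(p,(283,180),.04),.014)):
    q=np.array([proj(p,X+r*np.array([np.cos(a),np.sin(a),0])) for a in np.linspace(0,6.28,60)])
    q=(q-[215,113])*5;print(n,q.min(0),q.max(0))
im=p['pixels'][165:182,268:300].sum(2)//3;print(im)
E
```

```text
[0.6604 0.08   0.054 ] [0.6601 0.0815 0.0285] [0.6595 0.0822 0.04  ]
ear [257.7631 281.181 ] [402.2089 423.2087]
sad [235.6072 226.2945] [438.3707 426.4862]
pad [274.992  270.2495] [404.9869 398.4477]
[[ 85  88  90  81  71  82  86  88  91  91  91  92  92  93  93  92  93  93
   93  92  93  91  90  81  84  90  87  79  94 125 139 173]
 [ 89  90  81  68  79  90  92  92  92  93  93  92  94  94  85  80  90  94
   94  93  93  94  93  88  80  84  90  88  82  85 125 174]
 [ 89  75  73  84  90  93  93  94  93  93  86  72  60  51  41  36  45  53
   56  72  79  89  94  93  88  84  81  87  88  78 102 170]
 [ 74  71  85  92  93  92  93  93  78  55  42  32  26  21  19  20  23  21
   23  33  37  59  86  95  94  91  78  78  86  83  85 165]
 [ 74  83  91  92  93  94  92  77  47  23  16  16  17  20  24  28  34  33
   28  23  19  26  57  84  94  93  86  72  79  85  82 125]
 [ 79  90  91  92  91  81  68  43  23  26  37  43  49  49  38  27  22  24
   26  35  39  29  28  49  81  93  93  86  73  79  82  89]
 [ 84  91  92  90  73  49  42  43  55  62  64  63  64  65  61  56  48  42
   34  27  31  38  33  25  
[... 662 characters left out ...]
9  35  36  32  57  87  93  76  80]
 [ 61  59  62  62  63  61  61  62  61  60  60  60  60  58  59  57  58  57
   56  56  56  56  57  55  38  37  37  50  84  93  76  81]
 [ 55  58  63  61  61  59  59  57  57  56  57  55  55  54  53  53  54  55
   54  55  54  55  55  54  46  33  35  39  80  92  72  79]
 [ 56  60  62  61  59  57  58  59  59  57  57  58  58  58  57  56  54  54
   55  52  53  55  52  54  52  34  33  37  79  92  75  82]
 [ 60  61  60  60  57  65 107 119 118 117 119 120 121 121 120 118 111 109
  105  76  51  53  53  53  53  43  32  42  82  93  74  82]
 [ 60  60  59  59  54  74 165 186 185 183 183 183 183 183 183 183 183 185
  170 113  56  51  52  51  52  51  35  40  81  93  73  81]]
```

From the last crop, the saddle (ring centre px (282.4,178.6)) and pad (282.5,180) sit under the ear (281,183.6). The pad is off by about 1 mm in x and 1.6 mm in y. I'll re-grip and correct that.

Emit:
carry_out([
  [[0.03,0,0],0,0.85],
  [[0.03,0,0],0,0.85],
  [[0.02,0,0.02],0,0.85],
  [[0,0,0.05],0,0.85],
  [[0,0,0.05],0,0.85],
  [[0,0,0.05],0,0.85],
  [[0,0,0.04],0,0.85],
  [[0,0,0.02],0,0.85],
  [[0,0,0],0,0.85],
  [[0,0,0],0,0.4],
  [[0,0,0],0,0.4],
  [[0,0,0],0,0.4],
  [[0,0,0],0,0.4],
])

```text
time: 27.62
tool_pos: [0.5872, 0.089, 0.0326]
tool_rot: [3.141, 0.001, 3.022]
contact_force: [-1.3, -0.5, 3.6]
opening: 0.05
grip_force: 35.0
```

Emit:
carry_out([
  [[-0.001,-0.0015,0],0,0.4],
  [[-0.001,0,0],0,0.4],
  [[0,0,0],0,0.4],
  [[0,0,0],0,0.4],
])

```text
time: 28.12
tool_pos: [0.5875, 0.0885, 0.0326]
tool_rot: [3.14, -0.002, 3.022]
contact_force: [-6.0, 5.3, 8.4]
opening: 0.05
grip_force: 35.0
```

Emit:
carry_out([
  [[0,0,-0.001],0,0.4],
  [[0,0,0],0,0.4],
  [[0,0,0],0,0.4],
])

```text
time: 28.5
tool_pos: [0.5882, 0.0875, 0.0326]
tool_rot: [3.141, -0.001, 3.022]
contact_force: [-3.7, 2.9, 1.6]
opening: 0.0493
grip_force: 35.0
```

Emit:
carry_out([
  [[0,0,0],0,0.6],
  [[0,0,0],0,0.8],
  [[0,0,0],0,0.8],
  [[0,0,-0.04],0,0.8],
  [[0,0,-0.04],0,0.8],
  [[0,0,-0.06],0,0.8],
  [[0.03,0,0],0,0.4],
  [[0.04,0,0],0,0],
  [[0.043,0,0],0,0],
  [[0,0,0],0,0],
  [[0,0,0],0,0],
  [[0,0,0.05],0,0],
  [[0,0,0.01],0,0],
  [[0,0,0],0,0],
  [[0,0,0],0,0],
], newtons=10)

```text
time: 30.38
tool_pos: [0.4776, 0.1008, 0.1139]
tool_rot: [3.141, 0.002, 3.022]
contact_force: [-0.4, 0.0, 0.1]
opening: 0.0006
grip_force: 0.0
```

```bash
python3 look.py w9 tbar cheeks; python3 -c "
from h import *
s=robot.observe();print(s['tool_pos'],s['opening'])
p=shot('wrist');print(proj(p,s['tool_pos']-[0,0,.017]))
X=s['tool_pos'].copy();X[2]=.083;print(proj(p,X))"
```

```text
30.425
tbar [(array([281. , 256.3]), 0.97, array([0.5133, 0.0965]))] [(array([280.7, 247.9]), 0.72)]
cheeks [(array([281.8, 358.2]), 0.59, array([0.6108, 0.0854]))] [(array([283., 248.]), 0.68)]
[0.47675458 0.10081308 0.1134141 ] 0.00022542898386257362
[280.49153594 268.5651949 ]
[280.57992322 257.71473326]
```

Emit:
carry_out([
  [[0,0,0.006],0,0],
  [[0.002,0,0.005],0,0],
  [[0.002,0,0.005],0,0],
  [[0.002,0,0.005],0,0],
  [[0.0015,0,0.005],0,0],
  [[0.0015,0,0.006],0,0],
  [[0,0,0],0,0],
  [[0,0,0],0,0],
])

```text
time: 31.68
tool_pos: [0.4669, 0.102, 0.0808]
tool_rot: [3.142, -0.001, 3.022]
contact_force: [-3.9, 0.9, 8.9]
opening: 0.0002
grip_force: 3.8
```

Emit:
carry_out([
  [[0.001,0,0.005],0,0],
  [[0.001,0,0.005],0,0],
  [[0.001,0,0.005],0,0],
  [[0,0,0.004],0,0],
  [[0,0,0],0,0],
  [[0,0,0],0,0],
  [[0,0,0],0,0],
])

```text
time: 32.55
tool_pos: [0.4634, 0.1024, 0.0625]
tool_rot: [3.142, -0.002, 3.022]
contact_force: [-7.9, 0.3, 17.7]
opening: 0.0004
grip_force: 8.6
```

```bash
python3 look.py w10 tbar cheeks; python3 - <<'E'
from h import *
np.set_printoptions(precision=4,suppress=True)
s=robot.observe();print(s['tool_pos'],s['contact_force'])
t=shot('top');c=shot('scene');save(t,'top3');save(c,'sc3')
for n in ('wheel_front','wheel_rear','lift_point','tbar','pad_mid'):
    a=robot.tip_of(t,n);b=robot.tip_of(c,n);print(n,a[:1],b[:1],tri([t,c],[a[0]['at'],b[0]['at']]) if a and b else '')
E
```

```text
32.6
tbar [] [(array([255.2, 253.7]), 0.97)]
cheeks [] [(array([253.8, 254.6]), 0.67)]
[0.4634 0.1024 0.0625] [-7.81    0.2885 16.2375]
wheel_front [{'at': [233.4, 172.1], 'p': 0.8}] [{'at': [221.7, 236.8], 'p': 0.81}] (array([0.6623, 0.1844, 0.0041]), [np.float64(0.24907600534925906), np.float64(0.25096038018609756)])
wheel_rear [{'at': [300.9, 179.0], 'p': 0.71}] [{'at': [222.1, 233.9], 'p': 0.65}] (array([ 0.7133,  0.0397, -0.0859]), [np.float64(25.100247484753712), np.float64(24.56817164864019)])
lift_point [{'at': [269.0, 167.4], 'p': 0.56}] [{'at': [246.7, 204.5], 'p': 0.58}] (array([0.6637, 0.0758, 0.0643]), [np.float64(0.36585449193585784), np.float64(0.33968116090719286)])
tbar [{'at': [170.8, 157.1], 'p': 0.32}] [{'at': [291.9, 236.8], 'p': 0.68}] (array([0.5264, 0.2407, 0.1715]), [np.float64(62.412871525719844), np.float64(61.02561058096963)])
pad_mid [{'at': [266.3, 172.3], 'p': 0.34}] [{'at': [244.4, 206.4], 'p': 0.48}] (array([0.654 , 0.087 , 0.0655]), [np.float64(2.417683387091259), np.float64(2.2653447186708924)])
```

The handle is against its stop (TCP z 0.0625, 17 N). I'll check the actual lift numerically by tracking the wheel hub and ear between the pictures before and after.

```bash
python3 - <<'E'
from h import *
np.set_printoptions(precision=4,suppress=True)
t=shot('top');c=shot('scene')
def track(f0,p1,pt,w=9,s=12):
    a=cv2.resize(cv2.imread(f0),None,fx=4,fy=4,interpolation=cv2.INTER_CUBIC);b=cv2.resize(cv2.cvtColor(p1['pixels'],cv2.COLOR_RGB2BGR),None,fx=4,fy=4,interpolation=cv2.INTER_CUBIC)
    x,y=np.round(np.array(pt)*4).astype(int);W=w*4;S=(w+s)*4
    r=cv2.matchTemplate(b[y-S:y+S,x-S:x+S],a[y-W:y+W,x-W:x+W],cv2.TM_CCOEFF_NORMED);_,v,_,l=cv2.minMaxLoc(r)
    return (np.array(l)-s*4)/4,round(v,3)
yaw=-.12;Rz=R.from_euler('z',yaw).as_matrix();O=np.array([.6606,.0803,0])-Rz@[-.062,0,0]
Y=lambda q:Rz@np.array(q)+O
def lifted(q,h,dx): # pivot about far tyres x=+70..; h = rise of lift pt
    th=h/.135; P=np.array([.072,0,0]); return Y(R.from_euler('y',th).apply(np.array(q)-P)+P+[dx,0,0])
for n,q in (('hubF',[-.085,.1,.042]),('ear',[-.062,0,.055]),('hubR',[-.085,-.1,.042])):
    for f,p,nm in (('pics/scene.png',c,'scene'),('pics/top.png',t,'top')):
        u=proj(p,Y(q));print(n,nm,u,'seen',track(f,p,u),'exp in:',proj(p,lifted(q,.017,0))-u,'exp out:',proj(p,lifted(q,.022,0))-u,'dx5mm',proj(p,Y(q)+[.005,0,0])-u)
E
```

```text
hubF scene [224.3475 227.3164] seen (array([-0.25, -6.  ]), 0.647) exp in: [-1.8558 -6.5864] exp out: [-2.4928 -8.5484] dx5mm [-1.1729 -0.6294]
hubF top [231.9819 173.5884] seen (array([0.  , 0.25]), 0.954) exp in: [-0.6994 -3.6141] exp out: [-0.8784 -4.8484] dx5mm [ 0.0266 -1.7217]
ear scene [246.8586 208.1231] seen (array([-4.5, -3. ]), 0.558) exp in: [-1.9096 -5.6781] exp out: [-2.5477 -7.3428] dx5mm [-1.1644 -0.5594]
ear top [267.3471 168.8978] seen (array([-0.25, -2.  ]), 0.874) exp in: [ 0.0331 -4.0186] exp out: [ 0.0647 -5.3426] dx5mm [ 0.0127 -1.742 ]
hubR scene [277.0263 203.2353] seen (array([-3.75, -5.25]), 0.53) exp in: [-1.4845 -6.1564] exp out: [-2.0189 -7.9828] dx5mm [-1.1852 -0.5303]
hubR top [301.3764 181.8807] seen (array([0.  , 0.75]), 0.858) exp in: [ 0.4952 -3.4917] exp out: [ 0.6617 -4.6918] dx5mm [-0.001  -1.7347]
```

```bash
python3 - <<'E'
from h import *
from scipy.optimize import least_squares
np.set_printoptions(precision=3,suppress=True)
t=shot('top');c=shot('scene')
g=lambda im:cv2.GaussianBlur(cv2.cvtColor(im,cv2.COLOR_RGB2GRAY).astype(np.float32),(3,3),0)
def ecc(f0,p1,u,w,init):
    a=g(cv2.cvtColor(cv2.imread(f0),cv2.COLOR_BGR2RGB));b=g(p1['pixels']);x,y=np.round(u).astype(int);best=None
    for dx in (-2,0,2):
      for dy in (-6,-4,-2,0):
        M=np.array([[1,0,x-w+dx],[0,1,y-w+dy]],np.float32)
        try: r,M=cv2.findTransformECC(a[y-w:y+w,x-w:x+w],b,M,cv2.MOTION_AFFINE,(3,200,1e-5),None,1)
        except cv2.error: continue
        d=M@[u[0]-x+w,u[1]-y+w,1]-u
        if np.abs(d).max()<12 and (best is None or r>best[0]): best=(r,d)
    return best
yaw=-.12;Rz=R.from_euler('z',yaw).as_matrix();O=np.array([.6606,.0803,0])-Rz@[-.062,0,0]
Y=lambda q:Rz@np.array(q)+O
def L(q,h,dx):
    P=np.array([.072,0,0]);return Y(R.from_euler('y',h/.135).apply(np.array(q)-P)+P+[dx,0,0])
for w in (8,10,12):
  obs=[]
  for n,q in (('hubF',[-.085,.1,.042]),('tyreFtop',[-.07,.1,.084]),('ear',[-.062,0,.055]),('hubR',[-.085,-.1,.042]),('tyreRtop',[-.07,-.1,.084])):
    for f,p,nm in (('pics/scene.png',c,'s'),('pics/top.png',t,'t')):
      if nm=='s' and n[-1]!='F' and n!='tyreFtop': continue
      u=proj(p,Y(q));b=ecc(f,p,u,w,0)
      if b and b[0]>.7: obs.append((q,p,u,b[1]));
      print(w,n,nm,b)
  if len(obs)<2: continue
  s=least_squares(lambda v:np.concatenate([proj(p,L(q,v[0]/1e3,v[1]/1e3))-u-d for q,p,u,d in obs]),[17,0],loss='soft_l1');print('h,dx mm',s.x,'cost',s.cost)
E
```

```text
8 hubF s (0.9424342748313919, array([-0.545, -6.285]))
8 hubF t (0.9948125621609577, array([-2.565, -0.728]))
8 tyreFtop s (0.9441793681148973, array([-1.065, -6.108]))
8 tyreFtop t (0.9515718818058293, array([-1.021, -2.756]))
8 ear t (0.9517282082887776, array([-0.374, -1.933]))
8 hubR t (0.9799452555475344, array([-0.026, -0.352]))
8 tyreRtop t (0.91726070869084, array([ 0.128, -1.937]))
h,dx mm [ 19.368 -10.152] cost 1.3831040518054782
10 hubF s (0.9524787248628115, array([-0.577, -6.135]))
10 hubF t (0.9953276050731663, array([-0.487, -0.174]))
10 tyreFtop s (0.9483510457731896, array([-1.223, -5.985]))
10 tyreFtop t (0.9396534818692299, array([-1.313, -2.056]))
10 ear t (0.9331477765832956, array([-0.606, -1.886]))
10 hubR t (0.9822518258292939, array([ 0.158, -0.085]))
10 tyreRtop t (0.9219994553251654, array([ 0.111, -1.387]))
h,dx mm [ 18.654 -10.478] cost 1.550051555072803
12 hubF s (0.9547670018668107, array([-0.764, -5.806]))
12 hubF t (0.994559123341556, array([-0.488, -0.045]))
12 tyreFtop s (0.9371611988739922, array([-1.195, -5.798]))
12 tyreFtop t (0.9410580949340336, array([-0.789, -1.646]))
12 ear t (0.9353988240689332, array([-0.37 , -1.745]))
12 hubR t (0.9825233041419389, array([ 0.17 , -0.013]))
12 tyreRtop t (0.9439134529865408, array([ 0.209, -1.389]))
h,dx mm [17.656 -9.942] cost 1.5220573877880113
```

Tracking gives a lift-point rise of about 18 mm. The model predicts 17 mm with the boss in the bore and 22 mm if it rides on the pad's top. To be sure, I'll ease the handle up part way, with the boss staying in the bore, and see where the truck's load drops off.

Emit:
carry_out([
  [[-0.001,0,-0.006],0,0],
  [[-0.0015,0,-0.007],0,0],
  [[-0.0015,0,-0.007],0,0],
  [[0,0,0],0,0],
  [[0,0,0],0,0],
])

```text
time: 34.22
tool_pos: [0.4678, 0.1018, 0.0819]
tool_rot: [3.142, -0.001, 3.022]
contact_force: [-3.6, 0.5, 7.8]
opening: 0.0003
grip_force: 3.8
```

Emit:
carry_out([
  [[-0.0015,0,-0.004],0,0],
  [[0,0,0],0,0],
  [[0,0,0],0,0],
])

```text
time: 34.6
tool_pos: [0.4691, 0.1016, 0.0858]
tool_rot: [-3.142, -0.001, 3.022]
contact_force: [-4.7, 1.0, 6.4]
opening: 0.0004
grip_force: 3.7
```

Emit:
carry_out([
  [[-0.003,0,-0.008],0,0],
  [[0,0,0],0,0],
  [[0,0,0],0,0],
])

```text
time: 34.98
tool_pos: [0.4732, 0.1012, 0.0936]
tool_rot: [3.141, 0.001, 3.022]
contact_force: [0.7, 1.0, 1.3]
opening: 0.0003
grip_force: 0.9
```

The load fell from 6.4 N to 1.3 N while the saddle was still about 8 mm up, so the boss is in the bore. Pressing down again.

Emit:
carry_out([
  [[0.0015,0,0.004],0,0],
  [[0.0015,0,0.004],0,0],
  [[0.0015,0,0.004],0,0],
  [[0.001,0,0.005],0,0],
  [[0.001,0,0.005],0,0],
  [[0.001,0,0.005],0,0],
  [[0.001,0,0.005],0,0],
  [[0,0,0],0,0],
  [[0,0,0],0,0],
  [[0,0,0],0,0],
  [[0,0,0],0,0],
])

```text
time: 36.35
tool_pos: [0.4655, 0.1022, 0.0627]
tool_rot: [3.141, 0.003, 3.022]
contact_force: [-2.1, -0.5, 15.1]
opening: 0.0004
grip_force: 7.3
```

```bash
python3 - <<'E'
from h import *
s=robot.observe();print(s['time'],s['tool_pos'],s['contact_force'])
if s['tool_pos'][2]<.065 and s['contact_force'][2]>5: print(robot.hand_in())
E
```

```text
36.35 [0.46550006 0.10218969 0.06274362] [-2.11417189 -0.49083845 15.06541751]
the job is handed in; nothing more can be done
None
```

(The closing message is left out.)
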